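# Stack the blanks, then hold the press guard open

## Robot

A 7-joint arm with a two-finger parallel gripper is mounted at the origin on the work surface. World frame = base frame: x ahead of the robot, y to its left, z up, the work surface at z = 0. Lengths are in m, angles in rad, forces in N, time in s.
With the tool pointing down it reaches from about 0.375 to 0.925 m from the base axis. Payload 3.1 kg.
Tool frame: the origin (TCP) lies at the very end of the fingers, on their centre line; the grasp point (between the pads) lies 19 mm behind it; z points along the fingers, y is the direction in which the jaws open and shut (so a half turn about z gives the same grasp; the last joint's range is limited). The gripper opens to 85 mm and grips with 20 to 120 N. Pads are 22 mm wide; open, the fingers measure 114 mm over their backs; the gripper's body (76 mm by 85 mm) begins 54 mm behind the grasp point. The pads swing forward as they close: fully open they stand 13 mm farther back than shut.
Start: joints at [1.089, 0.383, 0.044, 1.598, -0.018, 1.161, -0.05], TCP at [0.243, -0.603, 0.231] pointing down, gripper open.
Joint ranges: [-2.61, 2.61], [-0.41, 2.15], [-1.48, 1.57], [0, 2.5], [-1.57, 4.71], [0.05, 1.97], [-2.85, 2.85]. Speed limits (rad/s): [2.79, 2.79, 3.14, 3.14, 3.14, 3.14, 3.14].

## Interface

Orientations are given as a unit quaternion [x, y, z, w].
In Python, from cell import robot, cams gives the robot as it stands. The module is installed in compiled form; this text tells all that it offers.
- The arm moves only by the shell command python3 -m handwheel 'ROWS'. ROWS is JSON, one flat list of numbers, 7 for each row, row after row: the shift along the world's x, y, z in units of 40 mm (1.0 is 40 mm), then the turn, a rotation vector about the world's x, y, z in units of 6 degrees (1.0 is 6 degrees), then the gripper's target within -1 to 1 (fully open at 1, half-way at 0, shut at -1). In form: [x, y, z, ax, ay, az, gripper, x, y, z, ax, ay, az, gripper, ...]. A call has 1 to 5 rows; each row is the pose to reach, as a shift and turn from the pose commanded when the call began; what a row does not reach only later rows make up. A row lasts 1/8 s, in which the tool goes at most 62.5 mm and 10.7 degrees, less where a joint would pass 70% of its speed; a pose out of reach is approached as far as the arm can. A call with a gripper value outside its range is refused whole. The fingers move at their own pace and stop on an object; the grip force is fixed at half the most. Time passes only in rows, so rows that repeat a pose let the fingers close. It gives the time, the measured TCP pose, the force and the opening at its end, in the units of the state.
- robot.get_obs(): the state, without advancing time (a new reading comes with each control period).
- cams.read_camera(name): name is "scene" or "side" or "wrist"; returns a dict with "pixels" (384x512x3 uint8, blue, green, red), "fovy" (degrees; the focal length in pixels is half the picture's height over the tangent of half this angle, whatever the lens; pixels are square), "cx", "cy" (the principal point, pixels), "distortion" ([k1, k2, p1, p2, k3] as OpenCV has them; the pictures are not rectified), "eye" and "rotation" of the camera in the world. Camera axes: x right, y up, looking along -z (the intrinsics and any distortion apply to the point x, -y, -z); pixel columns grow to the right and rows downward; lengths in m; the calibration is good to about 2 mm. A picture is of the moment at which its call begins. There is no depth.
- robot.hand_in(): hands the job in, once; it reports no verdict.
The state is a dict: "t": time; "q": joint angles; "qd": joint speeds; "joint_efforts": joint torques, N m; "tcp_pos": TCP position; "eef_rot": TCP orientation; "contact_force": force on the tool from outside, world axes, zero at the start; "wrist_torque": the same for the moment, N m; "gripper_width": finger opening in m.
Only numpy, scipy, OpenCV 4.12 (cv2) and the standard library are available. Lean on these libraries where they do the work, as an engineer would, in place of code of your own. Each camera call takes 0.05 s, during which the arm holds its last target. There are 200 camera calls.

## Task

Get the fastener press ready for me to load: pile the two drilled aluminium blanks gently and squarely, one on the other, on the wooden block of the same outline, and let go of them. Then lift the press's hinged guard by its bar handle to 50 degrees from closed and hold it there: it drops shut by itself, so finish while still holding it, with the blanks still on their pile. Leave everything else on the bench where it is.

Things in the scene. Friction and masses are not known exactly. Their poses are not given: they have to be found in the camera images.
- blank_a_mid (a point): centre (half-way up) of one of two identical aluminium blanks, flat drilled plates 100 x 50 x 12 mm, about 0.16 kg, lying flat on the table. Its x axis runs along the 100 mm length, y across the 50 mm width, z up.
- blank_b_mid (a point): centre (half-way up) of one of two identical aluminium blanks, flat drilled plates 100 x 50 x 12 mm, about 0.16 kg, lying flat on the table. Its x axis runs along the 100 mm length, y across the 50 mm width, z up. Either blank may be the lower one.
- block_top (a point): centre of the top face of the wooden rest block, 100 x 50 mm in outline and 20 mm high, fixed to the table. x along its 100 mm length, y across its width, z up. The first blank's centre ends 6 mm above this point, the second's 18 mm above it.
- guard_handle (a point): middle of the bar handle on the guard's front edge: a round steel bar 12 mm thick and 110 mm long, level, parallel to the hinge; it stands 45 mm out from the guard's front edge, towards the robot, joined to it by an arm at each end, with nothing but air under it down to the table (about 100 mm) and between it and the guard, so it can be pinched from above. Axes turn with the guard: x points from the bar to the hinge, y along the bar.
- guard_hinge (a point): middle of the guard's hinge axis, at the far edge of the guard, 260 mm from the bar; when shut the bar and the hinge are at the same height, 100 mm above the table. y along the hinge axis.
- guard (a joint): opening angle of the guard, rad: 0 shut (guard level), growing as the handle goes up and away from the robot, stop at 1.4; 50 degrees is 0.873. The guard is a 240 x 220 mm steel frame with a clear window, about 0.45 kg, on a blue press 240 mm square and 95 mm high fixed to the table; its weight and a soft spring shut it from any angle, with a pull of about 2 to 3 N at the bar at 50 degrees.
- nozzle_1: orange plastic nozzle standing on its 32 mm foot, 40 mm tall, among the blanks and the block; origin at the centre of its underside. A bystander.
- nozzle_2: a second such orange nozzle, right of and beyond the press. A bystander.
- tee_key: dark steel T-shaped key lying flat, 118 mm long, 90 mm crossbar, 16 mm high, on the right, beyond the blanks; origin below its middle. A bystander.
- wrench: steel wrench 170 mm long lying on the right; origin below its middle. A bystander.
- screwdriver: screwdriver with a black handle lying on the left, near the robot; origin below its middle. A bystander.
- spray_can: grey can, 60 mm across, 150 mm tall, standing on the left, beside the press; origin at the centre of its underside. A bystander.
- rivet_bin: open blue plastic bin 160 x 110 x 70 mm on the far left; origin at the centre of its underside. A bystander.
Mind the look-alikes: they are no part of the job. Leave any black look-alike of the part that bears blank_b_mid alone. Leave any yellow look-alike of the part that bears blank_a_mid alone.

How it is judged:
By the outcome, as a careful person would: the job done as asked, in the order asked, and still so for the second after the job is handed in, while the arm keeps its last pose, push and grip.
It also fails if it takes over 67 s, if anything falls off the work surface, if the arm or the gripper's body presses on something with over 40 N, if the wrist force passes 120 N, or if a joint passes its speed limit or range.

## Working session

There is one attempt and no reset: what is moved stays moved. The work goes in short steps, Python scripts to look and compute and a shell command to move; the robot and the scene stay as the last step left them, time stands still between calls to the robot, and variables do not carry over. Pictures are saved under pics/ and viewed, about 8 in all and at most 12, crops included, and the job is handed in when it is done.

```bash
mkdir -p pics
cat > h.py <<'E'
import numpy as np, cv2, json
from cell import robot, cams
def K(c):
    f=192/np.tan(np.radians(c['fovy'])/2)
    return np.array([[f,0,c['cx']],[0,f,c['cy']],[0,0,1]])
def snap(n,fn):
    c=cams.read_camera(n); cv2.imwrite('pics/'+fn+'.png',c['pixels'])
    d={k:np.asarray(v).tolist() for k,v in c.items() if k!='pixels'}
    json.dump(d,open('pics/'+fn+'.json','w')); return c
def load(fn): return json.load(open('pics/'+fn+'.json'))
def back(c,px,z):
    px=np.array(px,float).reshape(-1,1,2)
    u=cv2.undistortPoints(px,K(c),np.array(c['distortion'],float))[:,0]
    d=np.c_[u[:,0],-u[:,1],-np.ones(len(u))]@np.array(c['rotation']).T
    e=np.array(c['eye']); return e+d*((z-e[2])/d[:,2])[:,None]
def proj(c,P):
    p=(np.array(P,float).reshape(-1,3)-np.array(c['eye']))@np.array(c['rotation'])
    p=p*[1,-1,-1]
    return cv2.projectPoints(p,np.zeros(3),np.zeros(3),K(c),np.array(c['distortion'],float))[0][:,0]
E
python3 - <<'E'
from h import *
for n in('scene','side','wrist'):
    c=snap(n,n+'0'); print(n,c['eye'],c['fovy'],c['distortion'],np.round(c['rotation'],2).tolist())
o=robot.get_obs(); print(o)
E
```

```text
scene [ 1.13487109 -0.84560358  1.01196267] 50.797060319274074 [0.01236449 0.         0.         0.         0.        ] [0.4, 0.13, 0.25, 0.87]
side [-0.20792112  0.84747742  1.0400724 ] 50.78276113283791 [-0.09326005  0.          0.          0.          0.        ] [-0.16, 0.38, 0.84, -0.34]
wrist [ 0.31558395 -0.57275061  0.37291435] 58.66136558969062 [0.03078535 0.         0.         0.         0.        ] [-0.13, 0.09, -0.55, 0.82]
{'t': 0.15, 'q': array([ 1.08916814,  0.38363456,  0.04384728,  1.59923094, -0.01791666,
        1.16124141, -0.04990591]), 'qd': array([-0.00191694, -0.00381723, -0.00109259, -0.00563666,  0.00299427,
       -0.00053446,  0.00053004]), 'joint_efforts': array([ 1.76616861e-03, -4.34054017e+01,  1.02682304e+00, -2.49979734e+01,
        1.07423239e-02,  7.26798404e-03, -2.86933698e-06]), 'tcp_pos': array([ 0.24312637, -0.60199714,  0.23017585]), 'eef_rot': array([ 9.81634622e-01,  1.90767773e-01, -2.48077619e-04, -1.03152635e-03]), 'contact_force': array([-1.04804718, -0.77936857,  0.62186021]), 'wrist_torque': array([-0.00935162,  0.00558393,  0.04238634]), 'gripper_width': 0.08525010907332696}
```

View pics/scene0.png

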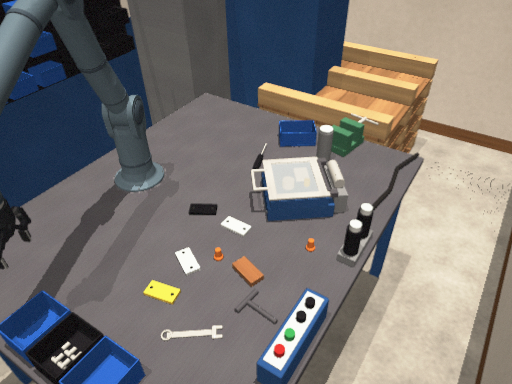

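View pics/side0.png

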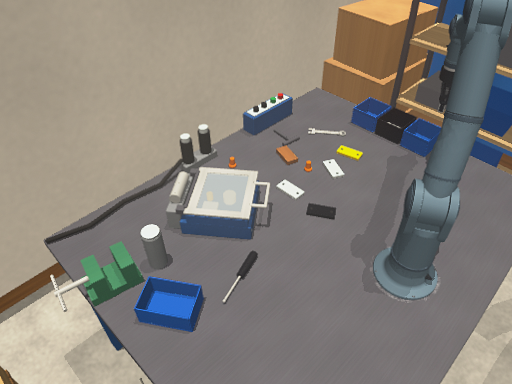

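The scene view shows white blanks at (236,226) and (187,261), the brown block at (248,270), and the handle at (257,181) with the hinge at (335,185). In the side view the blanks are at (290,188) and (333,168), the block at (287,155), and the handle at (263,193). Yellow and black look-alikes are also present.

```bash
sed -i "s/^import numpy.*/&\nfrom scipy.spatial.transform import Rotation as R\nfrom scipy.optimize import minimize/; s/np.array(c\['rotation'\])/R.from_quat(c['rotation']).as_matrix()/" h.py
cat >> h.py <<'E'
def box(x,y,yaw,z0,z1,l=.1,w=.05):
    c,s=np.cos(yaw),np.sin(yaw)
    return np.array([[x+c*a*l/2-s*b*w/2,y+s*a*l/2+c*b*w/2,z] for z in(z0,z1) for a,b in((-1,-1),(1,-1),(1,1),(-1,1))])
def seg(fn,px,white,r=28):
    im=cv2.imread('pics/'+fn+'.png').astype(int); b,g,rd=im[...,0],im[...,1],im[...,2]
    m=(im.min(2)>115) if white else ((rd-b>35)&(rd>70))
    k=np.zeros(m.shape,bool); k[px[1]-r:px[1]+r,px[0]-r:px[0]+r]=1
    n,l,st,ce=cv2.connectedComponentsWithStats((m&k).astype(np.uint8))
    i=1+np.argmin(np.hypot(*(ce[1:]-px).T)+1e3*(st[1:,4]<40)); o=(l==i).astype(np.uint8)
    cs,_=cv2.findContours(o,0,2); h=np.zeros_like(o); return cv2.fillConvexPoly(h,cv2.convexHull(np.vstack(cs)),1)
def fitbox(obs,z0,z1,x0):
    S=8
    big=[]
    for c,m in obs:
        ys,xs=np.nonzero(m); x1,y1=xs.min()-15,ys.min()-15; sub=m[y1:ys.max()+15,x1:xs.max()+15]
        big.append((c,np.array([x1,y1]),cv2.resize(sub,None,fx=S,fy=S,interpolation=cv2.INTER_NEAREST)))
    def cost(p):
        t=0
        for c,o,m in big:
            q=(proj(c,box(*p,z0,z1))-o+.5)*S; h=np.zeros_like(m)
            cv2.fillConvexPoly(h,cv2.convexHull(q.astype(np.float32)).round().astype(np.int32),1)
            t+=1-(h&m).sum()/(h|m).sum()
        return t/len(big)
    best=min((minimize(cost,[x0[0],x0[1],a],method='Nelder-Mead',options=dict(initial_simplex=[[x0[0],x0[1],a],[x0[0]+.01,x0[1],a],[x0[0],x0[1]+.01,a],[x0[0],x0[1],a+.25]])) for a in np.arange(0,3.14,.39)),key=lambda r:r.fun)
    return best.x,best.fun
E
python3 - <<'E'
from h import *
S,D=load('scene0'),load('side0')
for n,ps,pd,w,h in(('A',(236,226),(290,188),1,.012),('B',(187,261),(333,168),1,.012),('blk',(248,270),(287,155),0,.02)):
    ms,md=seg('scene0',ps,w),seg('side0',pd,w)
    x0=back(S,[ps],h)[0]
    for nm,ob in(('both',[(S,ms),(D,md)]),('sc',[(S,ms)]),('sd',[(D,md)])):
        p,f=fitbox(ob,0,h,x0); print(n,nm,p[:2].round(4),np.degrees(p[2]).round(1)%180,round(f,3),ms.sum(),md.sum())
for n,z,ps,pd in(('nozz',.02,(218,254),(308,167)),('can',.15,(326,128),(150,230)),('tee',.008,(258,306),(287,137)),('blackplate',.012,(203,209),(321,211)),('yellow',.01,(162,292),(350,152)),('hand?',.1,(257,181),(263,193)),('noz2',.03,(311,243),(232,160))):
    print(n,back(S,[ps],z)[0].round(3),back(D,[pd],z)[0].round(3))
a=cv2.imread('pics/scene0.png')[140:235,235:360]; b=cv2.imread('pics/side0.png')[155:245,160:280]
f=lambda i:cv2.resize(i,(780,290) if 0 else None,fx=3.2,fy=3.2,interpolation=cv2.INTER_CUBIC)
a,b=f(a),f(b); o=np.zeros((max(a.shape[0],b.shape[0]),a.shape[1]+b.shape[1],3),np.uint8); o[:a.shape[0],:a.shape[1]]=a; o[:b.shape[0],a.shape[1]:]=b
cv2.imwrite('pics/press.png',o); print(a.shape,b.shape)
E
```

```text
A both [ 0.5458 -0.1038] 54.7 0.884 2908 3054
A sc [ 0.5614 -0.1117] 23.6 0.857 2908 3054
A sd [0.4352 0.0424] 48.9 0.884 2908 3054
B both [ 0.4699 -0.2576] 13.900000000000006 0.855 3050 1933
B sc [ 0.5117 -0.3075] 22.7 0.83 3050 1933
B sd [ 0.3659 -0.1708] 48.1 0.839 3050 1933
blk both [ 0.6569 -0.1802] 161.1 0.054 551 266
blk sc [ 0.6566 -0.1803] 161.4 0.045 551 266
blk sd [ 0.6575 -0.1799] 160.1 0.055 551 266
nozz [ 0.544 -0.182  0.02 ] [ 0.532 -0.168  0.02 ]
can [0.585 0.511 0.15 ] [0.584 0.513 0.15 ]
tee [ 0.755 -0.271  0.008] [ 0.741 -0.277  0.008]
blackplate [ 0.36  -0.031  0.012] [ 0.348 -0.018  0.012]
yellow [ 0.487 -0.386  0.01 ] [ 0.476 -0.38   0.01 ]
hand? [0.5   0.121 0.1  ] [0.495 0.127 0.1  ]
noz2 [0.78  0.013 0.03 ] [0.772 0.021 0.03 ]
(304, 400, 3) (288, 384, 3)
```

View pics/press.png

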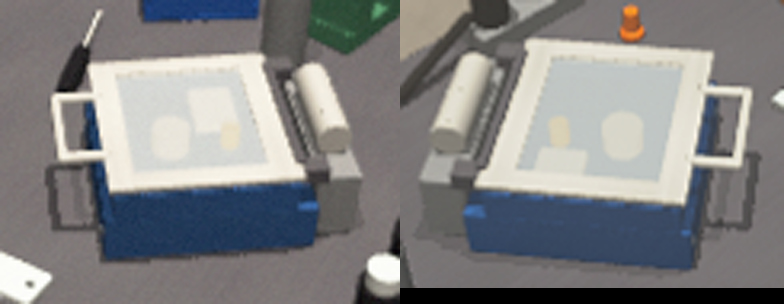

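The press crop shows the bar running (58,97)-(66,158) in the scene half and (746,90)-(738,163) in the side half. Nothing is in the way beneath it.

```bash
sed -i 's/im.min(2)>115/im.min(2)>165/' h.py
python3 - <<'E'
from h import *
S,D=load('scene0'),load('side0')
for n,ps,pd,w,h in(('A',(236,226),(290,188),1,.012),('B',(187,261),(333,168),1,.012)):
    ms,md=seg('scene0',ps,w),seg('side0',pd,w)
    x0=back(S,[ps],h)[0]
    for nm,ob in(('both',[(S,ms),(D,md)]),('sc',[(S,ms)]),('sd',[(D,md)])):
        p,f=fitbox(ob,0,h,x0); print(n,nm,p[:2].round(4),np.degrees(p[2]).round(1)%180,round(f,3),ms.sum(),md.sum())
s=lambda L:[(x/3.2+235,y/3.2+140) for x,y in L]; d=lambda L:[((x-400)/3.2+160,y/3.2+155) for x,y in L]
for c,L in((S,s([(58,97),(66,158),(92,66),(112,188),(265,56),(310,180)])),(D,d([(746,90),(738,163),(713,52),(684,203),(528,42),(479,188)]))):
    P=back(c,L,.1)[:,:2]; m=P.reshape(3,2,2).mean(1); print(P.round(3).tolist(),m.round(3).tolist(),'bar dir',np.degrees(np.arctan2(*(P[1]-P[0])[::-1])),'axis',np.degrees(np.arctan2(*(m[2]-m[1])[::-1])))
o=robot.get_obs(); print(R.from_quat(o['eef_rot']).as_matrix().round(3))
E
```

```text
A both [ 0.5072 -0.0328] 179.2 0.134 329 273
A sc [ 0.505  -0.0306] 178.8 0.084 329 273
A sd [ 0.5104 -0.0356] 0.4000000000000057 0.106 329 273
B both [ 0.4661 -0.2478] 151.7 0.118 417 223
B sc [ 0.4643 -0.246 ] 151.7 0.06 417 223
B sd [ 0.4695 -0.2514] 150.3 0.108 417 223
[[0.452, 0.168], [0.522, 0.078], [0.453, 0.242], [0.592, 0.062], [0.621, 0.371], [0.766, 0.187]] [[0.487, 0.123], [0.522, 0.152], [0.694, 0.279]] bar dir -52.28568315617956 axis 36.58312622271799
[[0.517, 0.078], [0.445, 0.165], [0.589, 0.057], [0.444, 0.243], [0.753, 0.193], [0.607, 0.374]] [[0.481, 0.122], [0.516, 0.15], [0.68, 0.283]] bar dir 129.6114177059682 axis 39.181572525489365
[[ 0.927  0.375 -0.001]
 [ 0.375 -0.927  0.002]
 [-0.    -0.002 -1.   ]]
```

```bash
python3 -m handwheel '[0.85,1.15,0,0,0,-1.6,1, 1.7,2.3,0,0,0,-3.2,1, 2.55,3.45,0,0,0,-4.8,1, 3.4,4.6,0,0,0,-6.4,1, 4.25,5.75,0,0,0,-8,1]'
python3 -m handwheel '[0.8,1.1,-0.1,0,0,-0.5,1, 1.6,2.2,-0.2,0,0,-0.5,1, 2.2,3.05,-0.25,0,0,-0.5,1, 2.2,3.05,-0.25,0,0,-0.5,1, 2.2,3.05,-0.25,0,0,-0.5,1]'
python3 -c "
from h import *
c=snap('wrist','w1'); print(c['eye'])"
```

```text
t: 0.78
tcp_pos: [0.4141, -0.371, 0.2311]
eef_rot: [0.974, -0.228, -0.0, -0.0]
contact_force: [1.3, -0.2, -0.1]
gripper_width: 0.0857
t: 1.4
tcp_pos: [0.5009, -0.2512, 0.2209]
eef_rot: [0.968, -0.25, -0.0, 0.0]
contact_force: [0.5, 0.1, 0.9]
gripper_width: 0.0853
[ 0.56925879 -0.28845308  0.36378548]
```

View pics/w1.png

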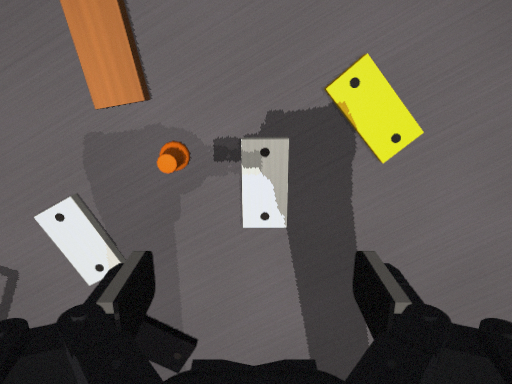

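The wrist view shows B with corners (241,139), (288,138), (287,228), (243,228), and A with corners (36,216), (74,195), (122,262), (90,286). The block's near end is at (96,108)-(146,98).

```bash
cat >> h.py <<'E'
def corners(c,px,z):
    P=back(c,px,z)[:,:2]; r=cv2.minAreaRect((P*1000).astype(np.float32)); print('centre',P.mean(0).round(4),'edges',[(round(float(np.hypot(*(P[i-1]-P[i])))*1000,1),round(float(np.degrees(np.arctan2(*(P[i]-P[i-1])[::-1])))%180,1)) for i in range(len(P))])
E
python3 - <<'E'
from h import *
c=load('w1')
corners(c,[(241,139),(288,138),(287,228),(243,228)],.012)
corners(c,[(36,216),(74,195),(122,262),(90,286)],.012)
corners(c,[(60,0),(96,108),(146,98),(118,0)],.02)
print(back(c,[(60,0),(96,108),(146,98),(118,0)],.02).round(4).tolist())
print(proj(c,box(.6569,-.1802,np.radians(161.1),0,.02)).round(0).tolist())
E
python3 -c "
import json;from h import *
print(robot.get_obs()['tcp_pos'])
im=cv2.imread('pics/w1.png');
def cl(b,wh):
    x,y,w,h=b;s=im[y:y+h,x:x+w].astype(int);m=((s.min(2)>85) if wh else (s[...,2]-s[...,0]>50)).astype(np.uint8)
    m=cv2.morphologyEx(m,2,np.ones((3,3)));cs,_=cv2.findContours(m,0,2);k=max(cs,key=cv2.contourArea)+[x,y];return k
c=load('w1')
k=cl((225,120,80,125),1);P=back(c,k.reshape(-1,2),.012)[:,:2]*1000;r=cv2.minAreaRect(P.astype(np.float32));print(r)
"
```

```text
centre [ 0.4679 -0.2469] edges [(100.2, 151.6), (48.5, 62.2), (101.2, 152.1), (49.4, 60.9)]
centre [ 0.5103 -0.035 ] edges [(99.9, 178.2), (50.7, 89.5), (91.7, 178.1), (51.4, 98.6)]
centre [ 0.6541 -0.1794] edges [(50.7, 61.8), (94.2, 161.7), (50.2, 72.1), (85.1, 161.9)]
[[0.7086, -0.171, 0.02], [0.6192, -0.1415, 0.02], [0.6038, -0.1893, 0.02], [0.6847, -0.2158, 0.02]]
[[70.0, -0.0], [105.0, 108.0], [152.0, 100.0], [122.0, -10.0], [59.0, -5.0], [96.0, 110.0], [146.0, 101.0], [114.0, -16.0]]
[ 0.50037734 -0.25210827  0.22099549]
((471.65338134765625, -239.09095764160156), (71.73930358886719, 139.3533477783203), 60.929134368896484)
```

```bash
python3 -m handwheel '[-0.4,0.05,-1.2,0,0,0.15,1, -0.81,0.13,-2.5,0,0,0.15,1, -0.81,0.13,-3.8,0,0,0.15,1, -0.81,0.13,-4.8,0,0,0.15,1, -0.81,0.13,-5.2,0,0,0.15,1]'
python3 -m handwheel '[0,0,-0.12,0,0,0,1, 0,0,-0.24,0,0,0,1, 0,0,-0.24,0,0,0,1, 0,0,-0.24,0,0,0,1]'
python3 -c "
from h import *
c=snap('wrist','w2')"
```

```text
t: 2.08
tcp_pos: [0.466, -0.2466, 0.0109]
eef_rot: [0.97, -0.244, -0.002, 0.0]
contact_force: [-0.1, 0.4, 0.2]
gripper_width: 0.0852
t: 2.58
tcp_pos: [0.4699, -0.2459, 0.0047]
eef_rot: [0.97, -0.243, 0.001, 0.0]
contact_force: [-0.6, -0.3, 0.0]
gripper_width: 0.0854
```

View pics/w2.png

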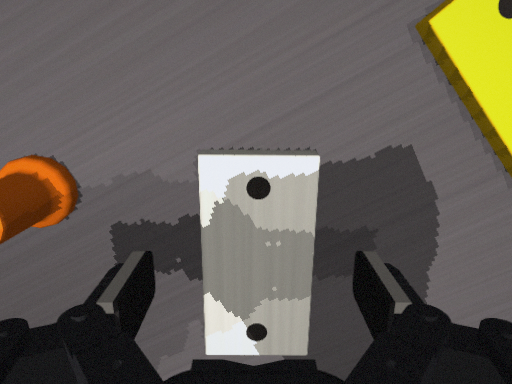

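The wrist view shows blank B centred between the fingers, its width parallel to the jaws. I'm closing now.

```bash
python3 -m handwheel '[0,0,0,0,0,0,-0.2, 0,0,0,0,0,0,-0.4, 0,0,0,0,0,0,-1, 0,0,0,0,0,0,-1, 0,0,0,0,0,0,-1]'
python3 -m handwheel '[0,0,0,0,0,0,-1, 0,0,0.3,0,0,0,-1, 0,0,0.8,0,0,0,-1, 0,0,1.8,0,0,0,-1, 0,0,1.8,0,0,0,-1]'
python3 -c "
from h import *
c=snap('wrist','w3')"
```

```text
t: 3.25
tcp_pos: [0.4694, -0.2459, 0.0044]
eef_rot: [0.97, -0.243, 0.0, 0.0]
contact_force: [-0.6, -0.3, 6.2]
gripper_width: 0.0475
t: 3.88
tcp_pos: [0.4718, -0.2467, 0.079]
eef_rot: [0.97, -0.243, 0.004, 0.001]
contact_force: [0.7, -0.4, -1.5]
gripper_width: 0.0482
```

View pics/w3.png

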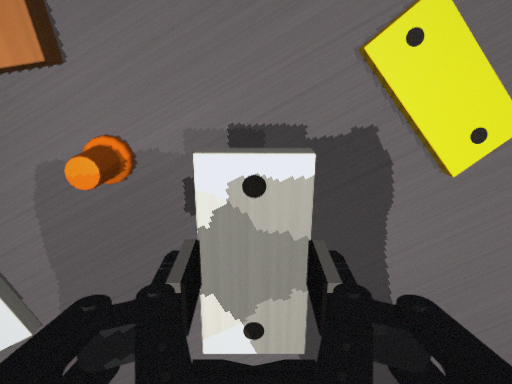

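Wrist view: blank B is held and level between the pads, with top face corners (193,153), (315,152), (308,353), (203,353). The block is at upper left.

Run:
```python
from h import *
c=load('w3'); o=robot.get_obs(); t=o['tcp_pos']; print(t, R.from_quat(o['eef_rot']).as_matrix().round(4).tolist())
q=[(193,153),(315,152),(308,353),(203,353)]
for dz in(.004,.0076,.012):
    corners(c,q,t[2]+dz)
P=back(c,q,t[2]+.0076).mean(0)
Rm=R.from_quat(o['eef_rot']).as_matrix(); print('offset in tool',(Rm.T@(P-t)).round(4), np.degrees(np.arctan2(Rm[1,0],Rm[0,0])))
```

```text
[ 0.47012069 -0.2459713   0.07719627] [[0.8821, -0.4711, 0.0032], [-0.4711, -0.8821, -0.0014], [0.0035, -0.0002, -1.0]]
centre [ 0.4693 -0.2457] edges [(102.5, 151.8), (51.1, 62.4), (102.9, 152.9), (53.0, 61.9)]
centre [ 0.4711 -0.2466] edges [(99.9, 151.8), (49.8, 62.4), (100.3, 152.9), (51.6, 61.9)]
centre [ 0.4732 -0.2478] edges [(96.7, 151.8), (48.2, 62.4), (97.1, 152.9), (50.0, 61.9)]
offset in tool [ 0.0012  0.0001 -0.0076] -28.105670702211956
```

```bash
python3 -m handwheel '[0.4,0.4,1.0,0,0,0.4,-1, 1.3,1.2,1.4,0,0,0.8,-1, 2.2,2.0,1.4,0,0,1.2,-1, 2.55,2.35,1.4,0,0,1.58,-1, 2.55,2.35,1.4,0,0,1.58,-1]'
python3 -m handwheel '[0,0,0,0,0,0,-1, 0,0,0,0,0,0,-1]'
python3 -c "
from h import *
c=snap('wrist','w4'); o=robot.get_obs(); print(o['tcp_pos'],o['eef_rot'])"
```

```text
t: 4.55
tcp_pos: [0.5705, -0.1493, 0.13]
eef_rot: [0.987, -0.16, -0.002, -0.0]
contact_force: [-0.8, 0.3, -2.0]
gripper_width: 0.0476
t: 4.8
tcp_pos: [0.5691, -0.1539, 0.131]
eef_rot: [0.987, -0.164, -0.001, 0.001]
contact_force: [0.0, -0.0, -1.8]
gripper_width: 0.048
[ 0.5695286  -0.15358599  0.1312479 ] [ 9.86540706e-01 -1.63513710e-01 -6.74905236e-04  4.97063842e-04]
```

View pics/w4.png

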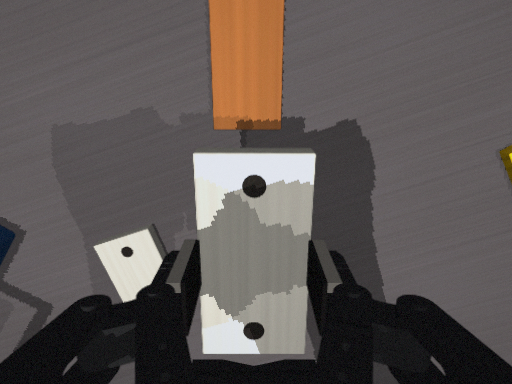

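Wrist view: block ahead with edges (209,0)-(214,128) and (285,0)-(281,128); held blank unchanged.

Run:
```python
from h import *
c=load('w4'); t=np.array([.5695,-.1536,.1312])
P=back(c,[(209,0),(214,129),(281,129),(285,0)],.02); corners(c,[(209,0),(214,129),(281,129),(285,0)],.02)
m=P[1:3].mean(0); a=(P[0]-P[1]+P[3]-P[2]); a/=np.linalg.norm(a); print('yaw',np.degrees(np.arctan2(a[1],a[0])),'centre',m+.05*a)
q=[(194,153),(315,152),(307,353),(203,353)]; corners(c,q,t[2]+.0076); print(back(c,q,t[2]+.0076).mean(0)-t)
```

```text
centre [ 0.6507 -0.1772] edges [(50.0, 71.2), (84.1, 161.2), (49.4, 71.1), (84.1, 160.9)]
yaw -18.957121129266213 centre [ 0.65824972 -0.17978384  0.02      ]
centre [ 0.5694 -0.1543] edges [(98.9, 160.8), (48.5, 71.6), (99.4, 161.9), (50.5, 71.0)]
[-0.00012018 -0.00066942  0.0076    ]
```

```bash
python3 -m handwheel '[1.2,-0.35,0,0,0,0,-1, 2.22,-0.64,-0.3,0,0,0,-1, 2.22,-0.64,-1.3,0,0,0,-1, 2.22,-0.64,-2.1,0,0,0,-1, 2.22,-0.64,-2.4,0,0,0,-1]'
python3 -m handwheel '[0,0,0,0,0,0,-1, 0,0,-0.08,0,0,0,-1, 0,0,-0.16,0,0,0,-1, 0,0,-0.16,0,0,0,-1]'
python3 -c "
from h import *
c=snap('wrist','w5');snap('scene','s5');snap('side','d5'); o=robot.get_obs(); print(o['tcp_pos'],o['eef_rot'],o['contact_force'])"
```

```text
t: 5.48
tcp_pos: [0.6569, -0.1778, 0.0327]
eef_rot: [0.987, -0.163, -0.003, 0.0]
contact_force: [0.6, 0.4, -1.6]
gripper_width: 0.0477
t: 5.98
tcp_pos: [0.6601, -0.1771, 0.0299]
eef_rot: [0.987, -0.162, 0.0, 0.0]
contact_force: [-0.4, -0.4, -1.9]
gripper_width: 0.0474
[ 0.66004363 -0.177126    0.02968387] [ 9.86822637e-01 -1.61805374e-01  3.21434868e-04  1.95564517e-05] [ 0.30784134 -0.32429003 -0.98040635]
```

View pics/w5.png

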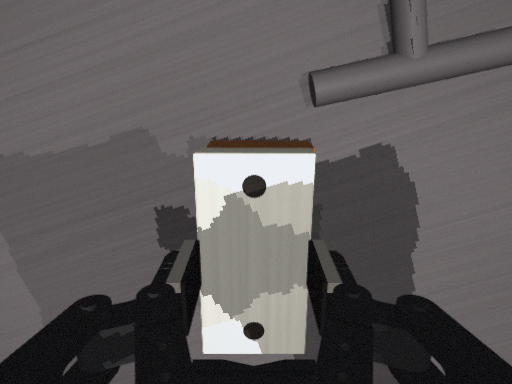

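Run:
```python
from h import *
c=load('w5'); im=cv2.imread('pics/w5.png').astype(int)
for r in range(136,154,2):
    x=np.nonzero(im[r,180:340,2]-im[r,180:340,0]>30)[0]+180; print(r,(x.min(),x.max(),len(x)) if len(x) else None, im[r,250].tolist())
print(proj(c,box(.6582,-.1798,np.radians(-18.96),0,.02)).round(1).tolist())
q=[(194,153),(315,152),(307,353),(203,353)]; corners(c,q,.0297+.0076)
print(c['eye'], back(c,[(254,250)],.037))
for f,p in(('s5',(248,262)),('d5',(287,152))): pass
S,D=load('s5'),load('d5')
a=cv2.imread('pics/s5.png');b=cv2.imread('pics/d5.png')
p=proj(S,[.658,-.18,.03])[0].astype(int);q=proj(D,[.658,-.18,.03])[0].astype(int);print(p,q)
g=lambda i,p:cv2.resize(i[p[1]-30:p[1]+30,p[0]-32:p[0]+32],None,fx=6,fy=6,interpolation=cv2.INTER_CUBIC)
cv2.imwrite('pics/sd5.png',np.hstack([g(a,p),g(b,q)]))
```

```text
136 None [102, 103, 108]
138 None [50, 50, 52]
140 None [42, 46, 61]
142 (np.int64(210), np.int64(308), 99) [19, 40, 66]
144 (np.int64(208), np.int64(310), 103) [28, 47, 71]
146 (np.int64(207), np.int64(312), 106) [28, 45, 71]
148 (np.int64(311), np.int64(314), 4) [76, 84, 95]
150 (np.int64(313), np.int64(314), 2) [92, 96, 99]
152 (np.int64(314), np.int64(314), 1) [112, 117, 119]
[[300.8, 306.9], [310.0, 139.3], [211.4, 138.7], [216.6, 306.5], [305.8, 330.6], [317.0, 146.6], [206.3, 146.1], [212.7, 330.2]]
centre [ 0.6602 -0.1775] edges [(99.1, 161.0), (48.7, 71.8), (99.5, 162.1), (50.7, 71.3)]
[0.7339550177435767, -0.2015811202288542, 0.17290232935251762] [[ 0.66576427 -0.17898147  0.037     ]]
[247 266] [286 150]
```

Run:
```python
from h import *
c=load('w5')
b=back(c,[(206.3,147),(315.5,147)],.02).mean(0); k=back(c,[(193.5,153),(315.5,152)],.0373).mean(0)
d=(b-k)[:2]; a=np.radians(-18.8); print(b,k,d, 'along/left',d@[np.cos(a),np.sin(a)],d@[-np.sin(a),np.cos(a)])
```

```text
[ 0.70531633 -0.19562993  0.02      ] [ 0.70725643 -0.19315473  0.0373    ] [-0.0019401 -0.0024752] along/left -0.0010389264748049834 -0.0029683739775008128
```

View pics/sd5.png

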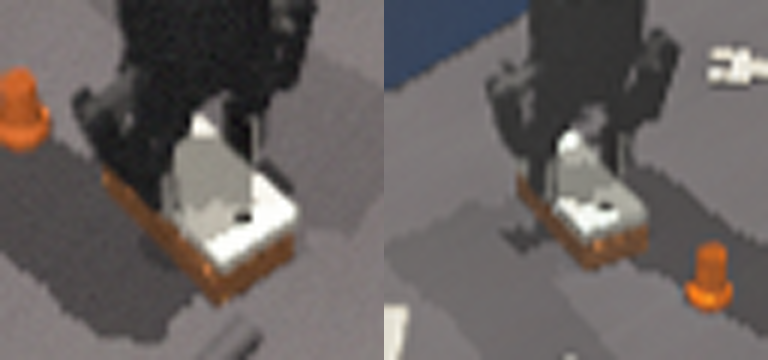

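The crop shows the blank just above the block and shifted slightly. The wrist image and the TCP reading agree on about (-1.9,-2.6) mm, so I'll correct that and lower.

```bash
python3 -m handwheel '[-0.045,-0.065,0,0,0,-0.05,-1, -0.045,-0.065,0,0,0,-0.05,-1, -0.045,-0.065,-0.06,0,0,-0.05,-1, -0.045,-0.065,-0.1,0,0,-0.05,-1, -0.045,-0.065,-0.1,0,0,-0.05,-1]'
python3 -c "
from h import *
snap('wrist','w6');c=load('w6');im=cv2.imread('pics/w6.png').astype(int)
for r in range(138,158,2):
    x=np.nonzero(im[r,180:340,2]-im[r,180:340,0]>30)[0]+180; print(r,(x.min(),x.max(),len(x)) if len(x) else None)
o=robot.get_obs(); print(o['tcp_pos'],o['eef_rot'],o['contact_force'])
print(proj(c,box(.6582,-.1798,np.radians(-18.96),0,.02)).round(1).tolist())"
```

```text
t: 6.75
tcp_pos: [0.6578, -0.1795, 0.0249]
eef_rot: [0.986, -0.164, -0.0, -0.0]
contact_force: [0.3, 0.2, -1.9]
gripper_width: 0.0475
138 None
140 (np.int64(202), np.int64(303), 102)
142 (np.int64(201), np.int64(305), 105)
144 (np.int64(199), np.int64(306), 108)
146 (np.int64(197), np.int64(308), 112)
148 (np.int64(196), np.int64(309), 52)
150 None
152 None
154 None
156 None
[ 0.65787176 -0.17952649  0.02501385] [ 9.86404144e-01 -1.64337516e-01 -2.04615907e-04 -6.80296363e-05] [-0.37702738  0.81646129 -1.21825089]
[[297.3, 309.9], [305.2, 137.7], [203.5, 137.6], [210.9, 309.9], [302.1, 334.7], [311.8, 145.2], [197.1, 145.1], [206.3, 334.7]]
```

```bash
python3 -m handwheel '[0,0,-0.02,0,0,0,-1, 0,0,-0.04,0,0,0,-1, 0,0,-0.04,0,0,0,-1]'; python3 -m handwheel '[0,0,-0.02,0,0,0,-1, 0,0,-0.02,0,0,0,-1]'
```

```text
t: 7.18
tcp_pos: [0.6582, -0.1797, 0.0246]
eef_rot: [0.986, -0.164, 0.0, 0.0]
contact_force: [-2.5, -0.2, 4.3]
gripper_width: 0.0476
t: 7.42
tcp_pos: [0.6582, -0.1797, 0.0246]
eef_rot: [0.986, -0.164, 0.0, 0.0]
contact_force: [-4.1, 1.4, 7.4]
gripper_width: 0.0477
```

Contact was felt at the expected height, so I'm releasing and rising.

```bash
python3 -m handwheel '[0,0,0,0,0,0,0.25, 0,0,0,0,0,0,0.4, 0,0,0,0,0,0,1, 0,0,0,0,0,0,1, 0,0,0,0,0,0,1]'; python3 -m handwheel '[0,0,0.3,0,0,0,1, 0,0,1,0,0,0,1, 0,0,2.2,0,0,0,1, -0.7,0.5,3.4,0,0,-0.3,1, -1.9,0.8,3.4,0,0,-0.3,1]'
python3 -m handwheel '[0,0,0,0,0,0,1, 0,0,0,0,0,0,1]'
python3 -c "
from h import *
snap('wrist','w7'); o=robot.get_obs(); print(o['tcp_pos'],o['eef_rot'])"
```

```text
t: 8.05
tcp_pos: [0.658, -0.1797, 0.0227]
eef_rot: [0.986, -0.164, -0.0, -0.0]
contact_force: [0.1, -0.1, -0.0]
gripper_width: 0.0854
t: 8.68
tcp_pos: [0.5876, -0.1468, 0.166]
eef_rot: [0.984, -0.179, 0.007, -0.0]
contact_force: [0.3, -0.1, -0.1]
gripper_width: 0.0857
t: 8.93
tcp_pos: [0.5825, -0.148, 0.1599]
eef_rot: [0.984, -0.18, 0.001, 0.0]
contact_force: [0.8, -1.0, 0.9]
gripper_width: 0.0851
[ 0.58327438 -0.14814192  0.15987354] [ 9.83663293e-01 -1.80013476e-01  1.29261951e-03  5.56840377e-05]
```

View pics/w7.png

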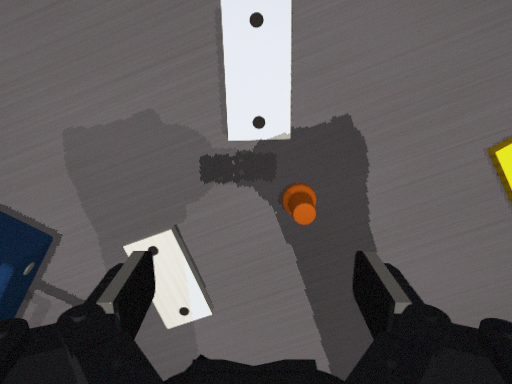

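Wrist view: the lower blank sits squarely, with no brown showing beside it: near edge (229,140)-(290,139), sides up to (221,0) and (291,0). Blank A has corners (124,246), (172,230), (212,314), (167,328).

Run:
```python
from h import *
c=load('w7')
corners(c,[(124,246),(172,230),(212,314),(167,328)],.012)
P=back(c,[(221,0),(229,140),(290,139),(291,0)],.032); corners(c,[(221,0),(229,140),(290,139),(291,0)],.032)
m=P[1:3].mean(0); a=(P[0]-P[1]+P[3]-P[2]); a/=np.linalg.norm(a); print('yaw',np.degrees(np.arctan2(a[1],a[0])),'centre',m+.05*a)
o=robot.get_obs(); print(o['tcp_pos'],2*np.degrees(np.arctan2(o['eef_rot'][1],o['eef_rot'][0])))
```

```text
centre [ 0.5093 -0.0328] edges [(98.2, 179.2), (48.7, 88.7), (98.0, 179.4), (49.1, 88.9)]
centre [ 0.6576 -0.1798] edges [(49.2, 69.3), (98.5, 161.2), (48.5, 70.2), (97.7, 160.8)]
yaw -18.987969940943266 centre [ 0.65850314 -0.18005607  0.032     ]
[ 0.58327438 -0.14814192  0.15987354] -20.741107026030896
```

```bash
python3 -m handwheel '[-0.5,0.9,0,0,0,0.8,1, -1,1.8,-0.2,0,0,1.7,1, -1.5,2.5,-0.9,0,0,2.5,1, -1.85,2.87,-1.7,0,0,3.27,1, -1.85,2.87,-2.4,0,0,3.27,1]'
python3 -m handwheel '[0,0,0,0,0,0,1, 0,0,0,0,0,0,1]'
python3 -c "
from h import *
snap('wrist','w8');c=load('w8'); o=robot.get_obs(); print(o['tcp_pos'],2*np.degrees(np.arctan2(o['eef_rot'][1],o['eef_rot'][0])))
q=proj(c,box(.5095,-.0335,np.radians(-1.1),0,.012))[4:]; print(q.round(0).tolist())
im=cv2.imread('pics/w8.png').astype(int)
for r in range(130,350,10):
    x=np.nonzero(im[r,160:350].min(1)>125)[0]+160; print(r,(x.min(),x.max(),len(x)) if len(x) else None,end='; ')
"
```

```text
t: 9.6
tcp_pos: [0.5086, -0.031, 0.0622]
eef_rot: [1.0, -0.008, 0.0, -0.001]
contact_force: [-0.4, 0.1, -0.2]
gripper_width: 0.0854
t: 9.85
tcp_pos: [0.5101, -0.0333, 0.0639]
eef_rot: [1.0, -0.01, 0.001, -0.0]
contact_force: [-0.3, -0.9, 0.3]
gripper_width: 0.0854
[ 0.51034817 -0.03329435  0.06428012] -1.1661122657829144
[[292.0, 285.0], [298.0, 132.0], [210.0, 132.0], [216.0, 285.0]]
130 None; 140 (np.int64(207), np.int64(293), 87); 150 (np.int64(208), np.int64(293), 77); 160 (np.int64(208), np.int64(292), 69); 170 (np.int64(209), np.int64(291), 83); 180 (np.int64(209), np.int64(292), 84); 190 (np.int64(210), np.int64(291), 82); 200 (np.int64(212), np.int64(291), 76); 210 (np.int64(213), np.int64(290), 77); 220 (np.int64(213), np.int64(291), 77); 230 (np.int64(214), np.int64(291), 78); 240 (np.int64(213), np.int64(291), 79); 250 (np.int64(213), np.int64(290), 78); 260 (np.int64(214), np.int64(290), 73); 270 (np.int64(215), np.int64(290), 62); 280 (np.int64(215), np.int64(290), 76); 290 None; 300 None; 310 None; 320 None; 330 None; 340 None;
```

```bash
python3 -c "
from h import *
c=load('w8'); im=cv2.imread('pics/w8.png').astype(int)
corners(c,[(206.5,136),(294,136),(290.5,284),(215,284)],.012)
for col in (230,270):
    y=np.nonzero(im[100:330,col].min(1)>125)[0]+100; print(col,y.min(),y.max())
"
```

```text
centre [ 0.5089 -0.0319] edges [(97.0, 179.8), (49.9, 88.8), (97.0, 179.5), (49.4, 88.8)]
230 133 285
270 132 284
```

```bash
python3 -m handwheel '[0,0.025,-0.5,0,0,0.1,1, 0,0.025,-1.0,0,0,0.1,1, 0,0.025,-1.3,0,0,0.1,1, 0,0.025,-1.49,0,0,0.1,1, 0,0.025,-1.49,0,0,0.1,1]'
python3 -m handwheel '[0,0,0,0,0,0,0.6, 0,0,0,0,0,0,0.2, 0,0,0,0,0,0,-0.2, 0,0,0,0,0,0,-1, 0,0,0,0,0,0,-1]'
python3 -m handwheel '[0,0,0,0,0,0,-1, 0,0,0.3,0,0,0,-1, 0,0,1,0,0,0,-1, 0,0,2.2,0,0,0,-1, 0,0,3.2,0,0,0,-1]'
```

```text
t: 10.52
tcp_pos: [0.5082, -0.032, 0.0033]
eef_rot: [1.0, -0.005, -0.0, 0.0]
contact_force: [0.2, -1.0, -0.0]
gripper_width: 0.0849
t: 11.15
tcp_pos: [0.5086, -0.0319, 0.0044]
eef_rot: [1.0, -0.004, 0.001, 0.0]
contact_force: [-2.1, 0.0, 5.0]
gripper_width: 0.0479
t: 11.78
tcp_pos: [0.5079, -0.0319, 0.1332]
eef_rot: [1.0, -0.004, 0.0, -0.0]
contact_force: [0.4, 0.1, -1.8]
gripper_width: 0.0475
```

```bash
python3 -m handwheel '[0.4,-0.7,0,0,0,-0.8,-1, 0.9,-1.5,0,0,0,-1.6,-1, 1.4,-2.3,0,0,0,-2.4,-1, 1.84,-3.05,0,0,0,-3.1,-1, 1.84,-3.05,0,0,0,-3.1,-1]'
python3 -m handwheel '[0,0,0,0,0,0,-1, 0,0,0,0,0,0,-1]'
python3 -c "
from h import *
snap('wrist','w9'); o=robot.get_obs(); print(o['tcp_pos'],2*np.degrees(np.arctan2(o['eef_rot'][1],o['eef_rot'][0])))
"
```

```text
t: 12.4
tcp_pos: [0.5822, -0.1583, 0.1318]
eef_rot: [0.986, -0.169, 0.001, 0.001]
contact_force: [-0.3, 0.0, -0.2]
gripper_width: 0.0477
t: 12.65
tcp_pos: [0.581, -0.1521, 0.1312]
eef_rot: [0.986, -0.165, -0.0, -0.0]
contact_force: [0.1, 0.2, -1.5]
gripper_width: 0.0476
[ 0.58114417 -0.15218576  0.13123299] -18.969450058123577
```

View pics/w9.png

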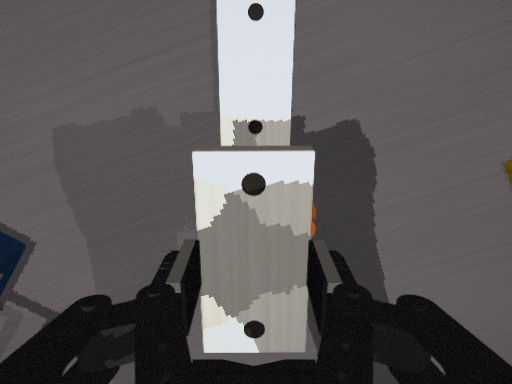

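Wrist view: held blank A has corners (193,151), (315,150), (307,352), (203,353) and holes (254,184), (254,329). The lower blank has holes (256,11), (255,127).

Run:
```python
from h import *
c=load('w9'); t=np.array([.5811,-.1522,.1312])
ht=back(c,[(253.5,184),(254,329)],t[2]+.0076); hb=back(c,[(256,11.5),(255,127)],.032)
ang=lambda P:np.degrees(np.arctan2(*(P[0]-P[1])[:2][::-1]))
print(ht.mean(0)-t,ang(ht),hb.mean(0),ang(hb),np.hypot(*(ht[0]-ht[1])[:2]),np.hypot(*(hb[0]-hb[1])[:2]))
corners(c,[(193,151),(315,150),(307,352),(203,353)],t[2]+.0076)
corners(c,[(217,0),(222,146),(290,146),(295,0)],.032)
d=(hb.mean(0)-ht.mean(0))[:2]; print('shift units',d/.04)
```

```text
[5.39572432e-04 9.27900005e-05 7.60000000e-03] -18.78660840994726 [ 0.6582563  -0.17976682  0.032     ] -19.395207470423244 0.07211809925880358 0.07242699124262016
centre [ 0.5817 -0.1525] edges [(99.8, 160.8), (48.9, 71.5), (99.7, 161.8), (50.6, 71.7)]
centre [ 0.6548 -0.1789] edges [(48.9, 71.0), (92.3, 161.3), (48.6, 71.0), (92.3, 161.1)]
shift units [ 1.91541821 -0.69149013]
```

```bash
python3 -m handwheel '[0.9,-0.3,0,0,0,0,-1, 1.915,-0.69,-0.2,0,0,0,-1, 1.915,-0.69,-1.1,0,0,0,-1, 1.915,-0.69,-1.8,0,0,0,-1, 1.915,-0.69,-2.1,0,0,0,-1]'
python3 -m handwheel '[0,0,0,0,0,0,-1, 0,0,0,0,0,0,-1, 0,0,0,0,0,0,-1]'
python3 -c "
from h import *
o=robot.get_obs(); print(o['tcp_pos'],2*np.degrees(np.arctan2(o['eef_rot'][1],o['eef_rot'][0])),o['contact_force'])
snap('wrist','w10')
im=cv2.imread('pics/w10.png').astype(int)
for r in range(136,156,2): print(r,[im[r,x].max() for x in range(185,330,6)])
"
```

```text
t: 13.32
tcp_pos: [0.6562, -0.18, 0.0448]
eef_rot: [0.986, -0.165, -0.002, -0.0]
contact_force: [-0.9, 0.3, -1.8]
gripper_width: 0.047
t: 13.7
tcp_pos: [0.6595, -0.1818, 0.0492]
eef_rot: [0.986, -0.166, 0.002, 0.0]
contact_force: [-0.9, -0.1, -1.3]
gripper_width: 0.0475
[ 0.65953809 -0.18179596  0.04917142] -19.109032497828327 [-0.93594066 -0.11840187 -1.28732683]
136 [np.int64(93), np.int64(92), np.int64(95), np.int64(89), np.int64(80), np.int64(57), np.int64(57), np.int64(55), np.int64(57), np.int64(55), np.int64(57), np.int64(56), np.int64(61), np.int64(59), np.int64(58), np.int64(60), np.int64(57), np.int64(64), np.int64(68), np.int64(68), np.int64(69), np.int64(106), np.int64(110), np.int64(109), np.int64(115)]
138 [np.int64(94), np.int64(95), np.int64(96), np.int64(92), np.int64(70), np.int64(67), np.int64(71), np.int64(68), np.int64(69), np.int64(69), np.int64(70), np.int64(67), np.int64(66), np.int64(66), np.int64(64), np.int64(67), np.int64(66), np.int64(65), np.int64(66), np.int64(69), np.int64(66), np.int64(106), np.int64(112), np.int64(111), np.int64(113)]
140 [np.int64(1
[... 2235 characters left out ...]
nt64(235), np.int64(234), np.int64(234), np.int64(236), np.int64(235), np.int64(236), np.int64(236), np.int64(235), np.int64(237), np.int64(236), np.int64(233), np.int64(237), np.int64(237), np.int64(236), np.int64(235), np.int64(236), np.int64(236), np.int64(238), np.int64(239), np.int64(111), np.int64(94), np.int64(108)]
154 [np.int64(87), np.int64(106), np.int64(244), np.int64(244), np.int64(243), np.int64(244), np.int64(244), np.int64(243), np.int64(244), np.int64(244), np.int64(244), np.int64(244), np.int64(244), np.int64(244), np.int64(244), np.int64(245), np.int64(244), np.int64(244), np.int64(245), np.int64(245), np.int64(245), np.int64(244), np.int64(96), np.int64(66), np.int64(91)]
```

```bash
python3 -m handwheel '[-0.04,0.045,-0.05,0,0,0,-1, -0.04,0.045,-0.15,0,0,0,-1, -0.04,0.045,-0.22,0,0,0,-1, -0.04,0.045,-0.22,0,0,0,-1, -0.04,0.045,-0.22,0,0,0,-1]'
python3 -c "
from h import *
snap('wrist','w11'); o=robot.get_obs(); print(o['tcp_pos'],o['contact_force'])
c=load('w11');print(c['eye'])
im=cv2.imread('pics/w11.png')[125:170,175:335]; cv2.imwrite('pics/w11c.png',cv2.resize(im,None,fx=4.8,fy=4.8,interpolation=cv2.INTER_CUBIC))
print('pred lower',proj(c,box(.6583,-.1798,np.radians(-19),.02,.032)).round(1)[[1,2,5,6]].tolist())
x=im.astype(int).max(2)
for r in range(8,30,2): print(r+125,''.join('#' if v>200 else '+' if v>120 else '-' if v>80 else '.' for v in x[r,10:150:2]))
"
```

```text
t: 14.38
tcp_pos: [0.6566, -0.1798, 0.0384]
eef_rot: [0.986, -0.166, 0.0, 0.0]
contact_force: [-0.9, -0.4, -1.3]
gripper_width: 0.0475
[ 0.65670757 -0.17978634  0.03849471] [-0.1044976  -0.3322773  -1.27026347]
[0.7303756465713337, -0.20484764024977223, 0.181284246287599]
pred lower [[305.7, 137.5], [199.8, 137.7], [309.7, 141.9], [195.8, 142.2]]
133 ----------..-.....-....--.....-.........................---.----------
135 ---------....................................................-.-------
137 ---------......................................................-------
139 -------------------------------------------------------------..-------
141 -------------------------------------------------------------..-------
143 ------+##################+######+######+######+######+######+#+-------
145 ------####++#####++#####++#####++#####+++####+++###+++++#+++++--------
147 ----------------------------------------------------------------------
149 ----------------------------------------------------------------------
151 ----+++++++++++++++++++#+++##++######+###########################-----
153 ----#############################################################-----
```

```bash
python3 -c "
from h import *
c=load('w11'); im=cv2.imread('pics/w11.png').astype(int).max(2)
for r in (143,144,145,146,152,154): 
    x=np.nonzero(im[r,180:330]>118)[0]+180; print(r,x.min(),x.max())
print([int(v) for v in im[136:154,250]])
a=np.radians(-19); u=np.array([np.cos(a),np.sin(a)]); v=np.array([-u[1],u[0]])
lo=back(c,[(196,142.3),(310,142.3)],.032)[:,:2].mean(0)
up=back(c,[(193,151),(315,151)],.0461)[:,:2].mean(0); ub=back(c,[(254,146.6)],.0341)[0,:2]
for p in(lo,up,ub): print(p@u*1000,p@v*1000)
"
```

```text
143 196 309
144 196 309
145 196 308
146 196 282
152 192 315
154 192 314
[66, 69, 82, 96, 96, 99, 162, 190, 162, 134, 107, 96, 100, 100, 133, 208, 237, 243]
730.8663295232026 44.192668250095565
729.8512870151072 43.791844104587
729.3730748684847 43.76665343793777
```

```bash
python3 -m handwheel '[0.03,0,0,0,0,0,-1, 0.03,0,-0.03,0,0,0,-1, 0.03,0,-0.05,0,0,0,-1, 0.03,0,-0.07,0,0,0,-1, 0.03,0,-0.07,0,0,0,-1]'; python3 -m handwheel '[0,0,0,0,0,0,-1]'
```

```text
t: 15.05
tcp_pos: [0.6579, -0.1797, 0.0365]
eef_rot: [0.986, -0.166, -0.0, 0.0]
contact_force: [-2.0, 1.4, 4.3]
gripper_width: 0.0479
t: 15.18
tcp_pos: [0.6579, -0.1797, 0.0365]
eef_rot: [0.986, -0.166, 0.0, 0.0]
contact_force: [-3.4, -0.0, 5.7]
gripper_width: 0.0477
```

Contact, gentle (about 6 N). I'm releasing, then rising and backing off so I can check the pile.

```bash
python3 -m handwheel '[0,0,0,0,0,0,0.25, 0,0,0,0,0,0,0.4, 0,0,0,0,0,0,1, 0,0,0,0,0,0,1, 0,0,0,0,0,0,1]'; python3 -m handwheel '[0,0,0.3,0,0,0,1, 0,0,1,0,0,0,1, 0,0,2.2,0,0,0,1, -0.7,0.5,3.4,0,0,0,1, -1.9,0.8,3.4,0,0,0,1]'
python3 -m handwheel '[0,0,0,0,0,0,1, 0,0,0,0,0,0,1]'
python3 -c "
from h import *
snap('wrist','w12'); c=load('w12');S=snap('scene','s12');D=snap('side','d12')
o=robot.get_obs(); print(o['tcp_pos'],2*np.degrees(np.arctan2(o['eef_rot'][1],o['eef_rot'][0])))
print(proj(c,box(.6583,-.1798,np.radians(-19),.032,.044)).round(1).tolist())
im=cv2.imread('pics/w12.png').astype(int).max(2)
for r in range(4,180,12):
    x=np.nonzero(im[r,190:340]>125)[0]+190; print(r,(x.min(),x.max()) if len(x) else None,end=' ')
x=im[:,240]; print(np.nonzero(x[:220]>125)[0].max())
g=lambda f,c:(lambda i,p:cv2.resize(i[p[1]-30:p[1]+30,p[0]-32:p[0]+32],None,fx=6,fy=6,interpolation=cv2.INTER_CUBIC))(cv2.imread('pics/'+f+'.png'),proj(c,[.658,-.18,.03])[0].astype(int))
cv2.imwrite('pics/sd12.png',np.hstack([g('s12',load('s12')),g('d12',load('d12'))]))
"
```

```text
t: 15.8
tcp_pos: [0.6579, -0.1797, 0.0356]
eef_rot: [0.986, -0.166, 0.0, -0.0]
contact_force: [0.4, 0.5, -0.2]
gripper_width: 0.0858
t: 16.42
tcp_pos: [0.5873, -0.1467, 0.1788]
eef_rot: [0.986, -0.165, 0.007, -0.0]
contact_force: [0.2, 0.4, 0.4]
gripper_width: 0.0853
t: 16.68
tcp_pos: [0.5822, -0.148, 0.1727]
eef_rot: [0.986, -0.166, 0.001, 0.0]
contact_force: [0.4, 0.3, -0.7]
gripper_width: 0.0853
[ 0.58333784 -0.14818257  0.17228894] -19.12682934869868
[[290.1, 137.1], [294.4, 1.2], [226.6, 1.4], [229.9, 137.3], [291.6, 139.5], [296.4, -2.6], [225.3, -2.4], [228.9, 139.7]]
4 (np.int64(225), np.int64(296)) 16 (np.int64(226), np.int64(295)) 28 (np.int64(226), np.int64(295)) 40 (np.int64(226), np.int64(295)) 52 (np.int64(227), np.int64(294)) 64 (np.int64(228), np.int64(294)) 76 (np.int64(228), np.int64(294)) 88 (np.int64(228), np.int64(293)) 100 (np.int64(229), np.int64(292)) 112 (np.int64(229), np.int64(292)) 124 (np.int64(229), np.int64(291)) 136 (np.int64(230), np.int64(291)) 148 None 160 None 172 None 139
```

Measured numerically, the upper blank is within about 0.5 mm of the block's pose. Next I'll hover over the handle with the jaws half closed.

```bash
python3 -m handwheel '[-0.5,1.35,0.3,0,0,-1.1,0.5, -1.0,2.7,0.6,0,0,-2.2,0.2, -1.5,4.05,0.9,0,0,-3.3,-0.1, -2.0,5.4,1.2,0,0,-4.4,-0.1, -2.48,6.77,1.2,0,0,-5.5,-0.1]'
python3 -m handwheel '[0,0,0,0,0,0,-0.1, 0,0,0,0,0,0,-0.1, 0,0,0,0,0,0,-0.1]'
python3 -c "
from h import *
snap('wrist','w13'); c=load('w13')
o=robot.get_obs(); print(o['tcp_pos'],o['eef_rot'],2*np.degrees(np.arctan2(o['eef_rot'][1],o['eef_rot'][0])))
h=np.array([.484,.1225,.1]);a=np.radians(38);u=np.array([np.cos(a),np.sin(a),0]);v=np.array([-u[1],u[0],0])
print('pred bar ends',proj(c,[h+v*.055,h,h-v*.055]).round(0).tolist(),'guard edge',proj(c,[h+u*.045+v*.1,h+u*.045-v*.1]).round(0).tolist())
im=cv2.imread('pics/w13.png').astype(int).min(2)
for r in range(0,384,16): print('%3d'%r,''.join('#' if z>190 else '+' if z>140 else '-' if z>80 else '.' for z in im[r,0:512:4]))
"
```

```text
t: 17.45
tcp_pos: [0.4841, 0.1254, 0.2215]
eef_rot: [0.897, -0.441, 0.002, -0.002]
contact_force: [0.3, 0.9, 1.2]
gripper_width: 0.0387
t: 17.82
tcp_pos: [0.4836, 0.1212, 0.2195]
eef_rot: [0.898, -0.441, 0.0, 0.0]
contact_force: [0.0, 0.3, 0.9]
gripper_width: 0.0386
[0.48348521 0.12117101 0.21946779] [ 8.97539505e-01 -4.40933999e-01 -2.58311881e-05  2.13045200e-04] -52.32697954691144
pred bar ends [[253.0, 244.0], [252.0, 182.0], [252.0, 112.0]] guard edge [[202.0, 291.0], [188.0, 47.0]]
  0 --------------------------------------------------------------------------------------------------------------------------------
 16 --------------------------------------------------------------------------------------------------------------------------------
 32 #++############################################.......--------------------------------------------------------------------------
 48 +++++#++++##++++++++++++++#+#+#+###############+.......-------------------------------------------------------------------------
 64 +++++++++++++++++++++++++++++++++++++###########.......----------------
[... 1884 characters left out ...]
--------.-.------------------------
304 ##+##################+..............................-----.....-------------................................------.-..-.---------
320 ----------------....................................---.......--------------....................................-..-...-.-......
336 .........--.......................................----......------------------...........................................--...-.
352 .......................-..........................--......--------------------................................................-.
368 ..................................--........................................................--.................................-
```

```bash
python3 -c "
from h import *
c=load('w13'); I=cv2.imread('pics/w13.png'); im=I.astype(int).max(2)
for r in list(range(104,262,8)): print(r,[int(v) for v in im[r,236:276:2]])
print([int(v) for v in im[96:128:2,225]],[int(v) for v in im[230:264:2,225]])
"
```

```text
104 [91, 92, 62, 92, 62, 64, 86, 61, 65, 87, 63, 63, 63, 62, 64, 62, 65, 63, 64, 64]
112 [223, 223, 223, 225, 224, 224, 225, 224, 224, 219, 205, 179, 114, 65, 63, 63, 63, 58, 58, 63]
120 [178, 179, 178, 176, 178, 177, 197, 221, 227, 226, 209, 179, 104, 64, 62, 60, 59, 62, 58, 61]
128 [55, 52, 104, 102, 63, 152, 198, 220, 148, 145, 137, 123, 102, 64, 64, 63, 60, 59, 59, 62]
136 [53, 51, 61, 63, 63, 98, 121, 138, 148, 144, 136, 122, 98, 61, 63, 63, 61, 65, 59, 58]
144 [47, 51, 60, 62, 59, 98, 122, 133, 145, 145, 136, 122, 98, 63, 61, 58, 58, 62, 63, 61]
152 [70, 89, 99, 99, 101, 97, 121, 137, 143, 143, 137, 125, 98, 60, 63, 62, 66, 63, 60, 61]
160 [82, 90, 99, 102, 103, 97, 121, 138, 143, 142, 137, 121, 98, 65, 61, 62, 62, 63, 63, 64]
168 [87, 88, 93, 99, 102, 89, 118, 134, 141, 142, 134, 124, 102, 62, 64, 59, 102, 100, 99, 81]
176 [89, 86, 90, 87, 85, 93, 117, 134, 146, 144, 137, 124, 100, 60, 65, 62, 99, 99, 97, 96]
184 [88, 87, 83, 90, 86, 93, 116, 133, 145, 140, 136, 124, 98, 65, 63, 58, 103, 103, 105, 102]
192 [89, 87, 88, 90, 91, 109, 102, 109, 114, 127, 139, 114, 89, 62, 61, 63,
[... 224 characters left out ...]
2, 89, 89, 90, 91, 94, 165, 192, 200, 198, 185, 161, 114, 105, 105, 106, 106, 103, 104, 102]
224 [91, 90, 88, 89, 88, 84, 177, 213, 226, 193, 215, 167, 114, 88, 93, 92, 89, 89, 91, 90]
232 [92, 92, 87, 88, 93, 80, 176, 214, 226, 223, 213, 181, 130, 90, 89, 93, 91, 90, 91, 91]
240 [96, 95, 100, 96, 96, 99, 159, 192, 204, 195, 203, 182, 119, 93, 91, 91, 92, 91, 91, 90]
248 [214, 214, 213, 215, 214, 215, 215, 214, 208, 198, 187, 156, 93, 91, 91, 88, 93, 91, 91, 91]
256 [93, 94, 91, 92, 92, 91, 89, 89, 92, 94, 91, 89, 90, 92, 90, 90, 88, 90, 95, 91]
[62, 62, 69, 64, 93, 115, 170, 201, 224, 229, 225, 213, 178, 119, 85, 60] [93, 89, 90, 90, 87, 93, 143, 169, 199, 214, 197, 173, 91, 90, 90, 90, 88]
```

```bash
python3 -c "
from h import *
c=load('w13'); P=back(c,[(253.3,113.5),(254,248)],.1); print(P,P.mean(0),np.hypot(*(P[0]-P[1])[:2]),np.degrees(np.arctan2(*(P[1]-P[0])[:2][::-1])))
o=robot.get_obs(); print(o['tcp_pos'])"
```

```text
[[0.51643948 0.07934707 0.1       ]
 [0.44724337 0.16800935 0.1       ]] [0.48184142 0.12367821 0.1       ] 0.11246822247880132 127.97011205745147
[0.48348521 0.12117101 0.21946779]
```

```bash
python3 -m handwheel '[-0.04,0.06,-1.0,0,0,0.05,-0.1, -0.04,0.06,-1.9,0,0,0.05,-0.1, -0.04,0.06,-2.5,0,0,0.05,-0.1, -0.04,0.06,-2.5,0,0,0.05,-0.1]'
python3 -m handwheel '[0,0,-0.3,0,0,0,-0.1, 0,0,-0.6,0,0,0,-0.1, 0,0,-0.94,0,0,0,-0.1, 0,0,-0.94,0,0,0,-0.1, 0,0,-0.94,0,0,0,-0.1]'
```

```text
t: 18.38
tcp_pos: [0.4794, 0.1236, 0.1175]
eef_rot: [0.899, -0.438, -0.002, 0.002]
contact_force: [-0.0, 0.4, -0.3]
gripper_width: 0.038
t: 19.0
tcp_pos: [0.4811, 0.1256, 0.0821]
eef_rot: [0.9, -0.437, 0.0, -0.0]
contact_force: [0.5, -0.8, 0.4]
gripper_width: 0.0385
```

```bash
python3 -m handwheel '[0,0,0,0,0,0,-0.4, 0,0,0,0,0,0,-0.6, 0,0,0,0,0,0,-1, 0,0,0,0,0,0,-1, 0,0,0,0,0,0,-1]'
python3 -m handwheel '[0,0,0,0,0,0,-1, 0,0,0,0,0,0,-1]'
```

```text
t: 19.62
tcp_pos: [0.481, 0.1253, 0.0826]
eef_rot: [0.899, -0.437, -0.0, 0.0]
contact_force: [-1.9, -0.9, 6.1]
gripper_width: 0.0102
t: 19.88
tcp_pos: [0.481, 0.1253, 0.0826]
eef_rot: [0.899, -0.437, -0.0, 0.0]
contact_force: [-2.2, -1.4, 5.5]
gripper_width: 0.0099
```

```bash
python3 -m handwheel '[0.005,0.004,0.28,0,0,0,-1, 0.02,0.015,0.57,0,0,0,-1, 0.044,0.034,0.85,0,0,0,-1, 0.078,0.061,1.13,0,0,0,-1, 0.121,0.095,1.41,0,0,0,-1]'
python3 -m handwheel '[0,0,0,0,0,0,-1, 0,0,0,0,0,0,-1]'
```

```text
t: 20.5
tcp_pos: [0.4856, 0.129, 0.139]
eef_rot: [0.899, -0.437, -0.0, 0.0]
contact_force: [1.5, -0.3, -4.6]
gripper_width: 0.0097
t: 20.75
tcp_pos: [0.4855, 0.1289, 0.1382]
eef_rot: [0.899, -0.437, -0.0, 0.0]
contact_force: [-0.3, -1.1, -3.0]
gripper_width: 0.0101
```

```bash
python3 -m handwheel '[0.054,0.041,0.275,0,0,0,-1, 0.116,0.09,0.548,0,0,0,-1, 0.188,0.146,0.816,0,0,0,-1, 0.269,0.21,1.08,0,0,0,-1, 0.359,0.28,1.34,0,0,0,-1]'
python3 -m handwheel '[0.099,0.077,0.254,0,0,0,-1, 0.206,0.161,0.503,0,0,0,-1, 0.322,0.252,0.745,0,0,0,-1, 0.446,0.349,0.981,0,0,0,-1, 0.578,0.452,1.21,0,0,0,-1]'
python3 -m handwheel '[0,0,0,0,0,0,-1]'
```

```text
t: 21.38
tcp_pos: [0.4993, 0.1397, 0.1925]
eef_rot: [0.899, -0.437, -0.001, 0.001]
contact_force: [-2.6, -3.6, -3.5]
gripper_width: 0.0096
t: 22.0
tcp_pos: [0.5212, 0.1568, 0.2409]
eef_rot: [0.899, -0.437, -0.002, 0.003]
contact_force: [-7.5, -6.8, 2.0]
gripper_width: 0.0095
t: 22.12
tcp_pos: [0.5219, 0.1574, 0.2421]
eef_rot: [0.899, -0.437, -0.001, 0.002]
contact_force: [-7.5, -7.0, 2.6]
gripper_width: 0.0098
```

```bash
python3 -m handwheel '[0.13,0.1,0.221,0,0,0,-1, 0.268,0.21,0.434,0,0,0,-1, 0.412,0.322,0.639,0,0,0,-1, 0.564,0.442,0.835,0,0,0,-1, 0.732,0.573,1.022,0,0,0,-1]'
python3 -m handwheel '[0,0,0,0,0,0,-1, 0,0,0,0,0,0,-1, 0,0,0,0,0,0,-1]'
python3 -c "
from h import *
snap('wrist','w14');snap('scene','s14');snap('side','d14');S,D=load('s14'),load('d14')
t=robot.get_obs()['tcp_pos']; print(t)
g=np.array([.4818,.1237,.1]);a=np.radians(38);u=np.array([np.cos(a),np.sin(a),0]);v=np.array([-u[1],u[0],0]);h=g+.26*u
for th in (45,50,55):
    th=np.radians(th); b=h+.26*(-u*np.cos(th)+np.array([0,0,np.sin(th)])); e=h+.215*(-u*np.cos(th)+np.array([0,0,np.sin(th)]))
    print(b.round(3),[proj(c,[b+v*.055,b-v*.055,e+v*.11,e-v*.11]).round(0).astype(int).tolist() for c in(S,D)])
a=cv2.imread('pics/s14.png')[80:280,180:360];b=cv2.imread('pics/d14.png')[90:290,150:330]
cv2.imwrite('pics/fin.png',cv2.resize(np.hstack([a,b]),None,fx=2.2,fy=2.2,interpolation=cv2.INTER_CUBIC))"
```

```text
t: 22.75
tcp_pos: [0.5511, 0.1801, 0.283]
eef_rot: [0.899, -0.437, -0.001, 0.002]
contact_force: [-7.2, -6.8, 1.4]
gripper_width: 0.0096
t: 23.12
tcp_pos: [0.552, 0.1808, 0.2842]
eef_rot: [0.899, -0.437, -0.0, 0.001]
contact_force: [-6.4, -6.2, 5.8]
gripper_width: 0.0102
[0.55201636 0.18077349 0.28417897]
[0.542 0.171 0.284] [[[273, 126], [277, 144], [280, 126], [289, 161]], [[240, 160], [245, 139], [227, 180], [238, 137]]]
[0.555 0.181 0.299] [[[278, 122], [282, 139], [283, 122], [293, 157]], [[234, 156], [240, 135], [222, 176], [234, 134]]]
[0.569 0.192 0.313] [[[283, 118], [288, 135], [288, 119], [298, 154]], [[228, 152], [234, 131], [216, 173], [229, 130]]]
```

View pics/fin.png

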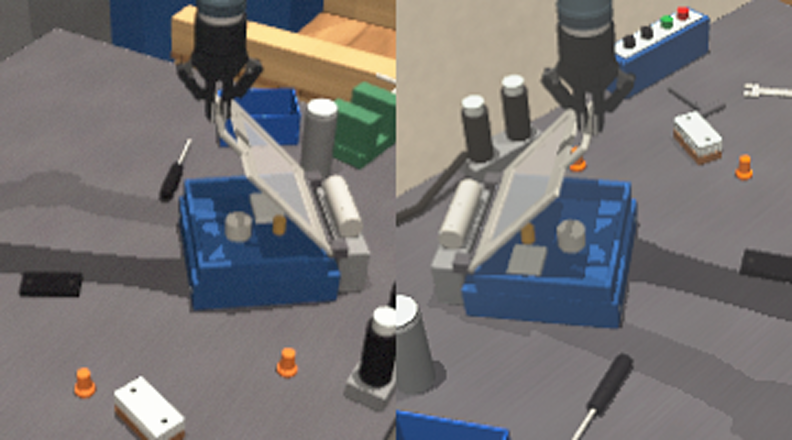

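The final view shows the guard raised in the gripper. Its front corner at crop (247,165) fits the 50° prediction (249,169), and the two white blanks are still squarely on the brown block. The tool's travel gives about 50° as well: chord 50.3°, tangential 49.9°. I'm handing in.

```bash
python3 -c "
from h import *
o=robot.get_obs(); print(o['t'],o['tcp_pos'],o['contact_force'],o['gripper_width']); print(robot.hand_in())"
```

```text
23.275 [0.55201636 0.18077349 0.28417897] [-6.82500042 -5.85589761  6.3078139 ] 0.009688913565552262
the job is handed in; nothing more can be done
None
```

The two blanks are piled squarely on the wooden block and released, and the arm is holding the guard by its bar at about 50°. I handed the job in at t ≈ 23 s.

- **Pile:** I set blank B on the block first, then blank A on top, each lowered until light contact (about 6–7 N). Wrist-camera checks put each blank within about 0.5 mm of the block's position. The last scene and side pictures show the pile still intact.
- **Guard angle:** The estimates do not quite agree. Tool travel gives 49.2° from its horizontal part, 49.9° along the arc, 50.3° from the chord and 50.8° from its vertical part. The guard's front corner in the final image also fits 50°.
- **Force on the bar:** The tool feels about 11 N at the hold, more than the 2–3 N closing pull. Most of it is a sideways push along the guard, well under the limits. I left it as it was.
- **Other items:** I saw no contact with the bystanders or the look-alikes, but I did not re-measure their positions.

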